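# Load the sloped vial incubator and latch its cover

## Task

Drop the two indicator vials into the sloped incubator block, the blue-capped vial into the blue-ringed pocket and the green-capped one into the green-ringed pocket, each right down to the bottom. Then shut the cover by its orange fin: lift it over the brass bump that holds it parked, slide it across over the pockets, and let it drop behind the second bump, fully home and flat. Do not knock a vial over, and leave the cups and bottles beside the vials where they stand.

Things in the scene. Friction and masses are not known exactly. Their poses are not given: they have to be found in the camera images.
- incubator: Vial incubator fixed to the top, white housing 122 x 216 x 106 mm (x, y, z). Origin: centre of its underside; x to its back, z up; it faces the robot within 0.25 rad. Its aluminium top face slopes up to the back at 24 degrees: in this frame u = (0.914, 0, 0.407) points up the slope, n = (-0.407, 0, 0.914) is its normal. Two pockets are bored along n at its right (-y) end; the cover parks left.
- lamp_bar (a point): Centre of the slim aluminium lamp bar fixed 0.275 m above the worktop over pockets and fin, part of the incubator, at [-0.034, 0, 0.282] in its frame: 24 mm (x) x 216 mm (y) x 14 mm (z), carried by two 10 mm thick arms from the back at its ends (incubator y = -0.104 and 0.104). A vertical tool cannot get at pockets or fin: come from the robot's side, along the slope normal.
- pocket_blue (a point): Centre of the floor of the blue-ringed pocket, the one farther from the parked cover; z axis = n, pointing out of the pocket, x axis = u. Round pocket, 23 mm wide, 50 mm deep: its mouth, in the slope face, is 50 mm from this point along +z. At [-0.0006, -0.072, 0.0335] in the incubator frame.
- pocket_green (a point): The same for the green-ringed pocket, 36 mm from the blue one along +y, nearer to the parked cover; at [-0.0006, -0.036, 0.0335] in the incubator frame. Same axes, same size.
- cover_grip (a point): Point in the orange fin on the cover: on its middle plane, 5 mm below its top. The fin is 12 mm thick (along y), 32 mm long (along u), 25 mm high above the grey cover plate (60 mm along u, 76 mm along y), whose upper face is 20 mm below this point. Grip it across its thickness, tool along the slope normal. Axes: x = u, y = the incubator's y, z = n.
- cover_slide (a joint): Cover position along the incubator's y, m: 0 = home, centred over both pockets; grows to +y; end stops -0.002 and 0.112. Starts parked at 0.094 to 0.110, pockets open. 0.6 N friction. Two brass bumps 6 mm high on the rail at the upper edge stop the cover's tooth: the park bump at 0.0915, the home bump at 0.003 from the home side. It cannot be forced past them; lift it.
- cover_lift (a joint): How far the cover is lifted along n, m: 0 = down, stop at 0.016. It takes 2 N to lift and falls back by its weight. Its tooth clears the bumps when lifted over 0.006 (0.012 is comfortable); between them it may ride down on the rail. Down, the plate's underside is 3 mm above the block's face, so both vials must be all the way in.
- vial_0: Lilac indicator vial with a blue cap, standing upright, 47 mm tall, cap 17.5 mm wide from 36 to 47 mm height, body 16 mm wide; 20 to 42 g. Origin: centre of its underside, z up its axis. It fits wholly into its pocket, its top then 3 mm below the block's face: hold only its upper 10 to 16 mm, so that the fingertips stay outside, and let it drop the last 1 to 2 cm.
- vial_1: Yellow indicator vial with a green cap; same size, origin and axes as vial_0.
- sample_cup_2: White-lidded white sample cup, 69 mm wide, 70 mm tall, loose; origin at the centre of its underside. Stands about 80 mm beside vial_0. To be left alone.
- dropper: Brown dropper bottle with black bulb, 34 mm wide, 102 mm tall, loose; origin at the centre of its underside. Stands about 75 mm from vial_0 on the side away from the cup. To be left alone.
- sample_cup_3: Red-lidded white sample cup, 69 mm wide, 78 mm tall, loose; origin at the centre of its underside. Stands about 80 mm beside vial_1. To be left alone.
- lubricant: Brown bottle with a wide orange cap, 47 mm wide, 83 mm tall, loose; origin at the centre of its underside. Stands about 75 mm from vial_1 on the side away from the red-lidded cup. To be left alone.

How it is judged:
By the outcome, as a careful person would: the job done as asked, in the order asked, and still so for the second after the job is handed in, with the robot touching nothing.
It also fails if it takes over 67 s, if anything falls off the work surface, if the arm or the gripper's body presses on something with over 40 N, if the wrist force passes 120 N, or if a joint passes its speed limit or range.

## Robot

A 7-joint arm with a two-finger parallel gripper is mounted at the origin on a cart in front of the work surface, level with it; the furniture and walls round the work are solid. World frame = base frame: x ahead of the robot, y to its left, z up, the work surface at z = 0. Lengths are in m, angles in rad, forces in N, time in s.
With the tool pointing down it reaches from about 0.425 to 0.925 m from the base axis. Payload 6.8 kg.
Tool frame: the origin (TCP) lies where the fingers leave the gripper's body, on its centre line; the fingertips stand 73 mm ahead of it and the grasp point (between the pads) lies 54 mm ahead of it; z points along the fingers, y is the line along which they close (so a half turn about z gives the same grasp; the last joint's range is limited). The gripper opens to 85 mm and grips with 20 to 120 N. Pads are 22 mm wide; open, the fingers measure 114 mm over their backs; the gripper's body (76 mm by 85 mm) begins 54 mm behind the grasp point. The pads swing forward as they close: fully open they stand 13 mm farther back than shut.
Start: joints at [-1.273, 0.477, 0.022, 1.555, -0.011, 1.109, -0.083], TCP at [0.266, 0.62, 0.304] pointing down, gripper open.
Joint ranges: [-2.96, 2.96], [-0.34, 2.1], [-1.41, 1.46], [0.24, 2.44], [-1.37, 4.51], [0.17, 1.92], [-2.96, 2.96]. Speed limits (rad/s): [2.39, 2.39, 3.14, 3.14, 3.14, 3.14, 3.14].

## Interface

Orientations are given as a rotation vector (axis times angle).
In Python, from bench import r, cam, status gives the robot as it stands (r), with the cameras (cam) and the readings (status).
- The arm moves only by the shell command python3 drive.py [OPENING] [FORCE], which reads ROWS from standard input. ROWS is a JSON list of rows, 1 to 5 of them, each written [[dx, dy, dz], [rx, ry, rz]]: dx, dy, dz in a scale on which 1.0 is 0.5 m, then a rotation vector rx, ry, rz in parts of the range, where 1.0 means 4 rad; each row is the pose to reach, as a shift and turn from the pose commanded when the command began, along the tool's axes at that moment; what a row does not reach only later rows make up. A row lasts 1/10 s, in which the tool goes at most 0.05 m and 0.15 rad, less where a joint would pass 70% of its speed; a pose out of reach is approached as far as the arm can. OPENING is the finger opening in m, set as the command begins (- or left out keeps the last). The fingers move at their own pace and stop on an object; FORCE is the grip in N (left out, the last holds). Time passes only in rows, so rows that do not move let the fingers close. It prints the time, the measured TCP pose, the force, the opening and the grip force at its end. Shift and turn numbers lie between -1 and 1, and a call with a number outside is refused. Input that does not fit is refused with a message, and nothing moves.
- status.get_obs(): the state, without advancing time (a new reading comes with each control period).
- cam.grab_frame(name): name is "scene" or "side" or "wrist"; returns (picture, depth): 480x640x3 uint8, blue, green, red; 480x640 float32, m along the optical axis (not along the pixel's ray), 0 where there is no reading.
- cam.camera_info(name): a dict with "camera_matrix" (3x3 intrinsics, pixels), "R" (3x3) and "t" (3): a world point X has camera coordinates R X + t. Camera axes: x right, y down, z forward; pixel columns grow to the right and rows downward; lengths in m; the calibration is good to about 2 mm. The wrist camera is an equidistant fisheye: a pixel r from the principal point sees the ray r / f radians off the axis. A picture is of the moment at which its call begins: read the wrist's pose just before it. camera_info takes no time and is no camera call; for the wrist camera it gives the pose at the moment of the call.
- r.hand_in(): hands the job in; it is judged then, once.
The state is a dict: "clock": time; "joints": joint angles; "qvel": joint speeds; "tau": joint torques, N m; "tcp_pos": TCP position; "orientation": TCP orientation; "contact_force": force on the tool from outside, world axes, zero at the start; "moment": the same for the moment, N m; "grip_width": finger opening in m; "gripper_force": force on a finger pad.
Only numpy, scipy, OpenCV 4.12 (cv2) and the standard library are available. Lean on these libraries where they do the work, as an engineer would, in place of code of your own. Each camera call takes 0.05 s, during which the arm holds its last target. There are 200 camera calls.

## Working session

There is one attempt and no reset: what is moved stays moved. The work goes in short steps, Python scripts to look and compute and a shell command to move; the robot and the scene stay as the last step left them, time stands still between calls to the robot, and variables do not carry over. Pictures are saved under pics/ and viewed, at most 12 in all, crops included, and the job is handed in when it is done.

```bash
ls; mkdir -p pics
python3 - <<'E'
from bench import r, cam, status
import cv2,numpy as np
o=status.get_obs()
for k in o: print(k,np.round(o[k],3))
for n in("scene","side"):
    p,d=cam.grab_frame(n); cv2.imwrite(f"pics/{n}0.png",p); np.save(f"pics/{n}0.npy",d)
    c=cam.camera_info(n); print(n,{k:np.round(v,3).tolist() if not isinstance(v,str) else v for k,v in c.items()})
E
```

```text
(no output)
```

View pics/scene0.png

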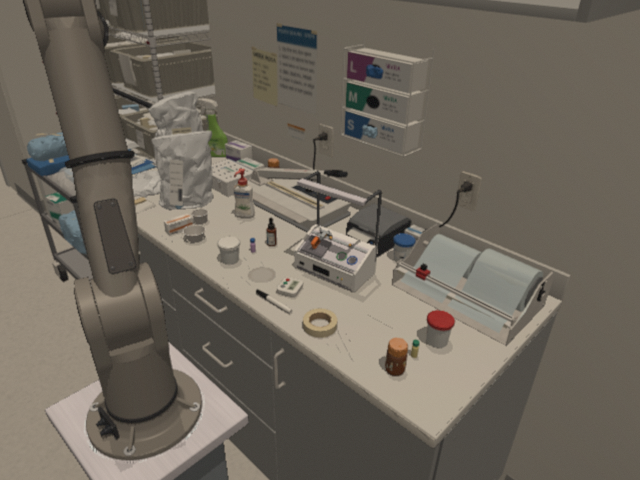

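View pics/side0.png

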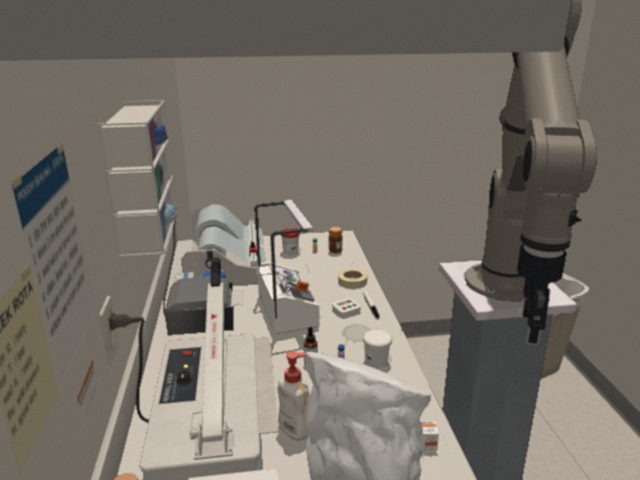

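Scene shows the blue vial near (253,244), the green vial near (415,348), incubator at (335,255) with fin at (315,241) and rings near (341,256)/(351,260). I'll zoom in on these.

```bash
cat > h.py <<'E'
from bench import r, cam, status
import cv2,numpy as np
from scipy.spatial.transform import Rotation as Rn
def cloud(d,c):
    K=np.array(c["camera_matrix"]);v,u=np.mgrid[:480,:640]
    P=np.stack([(u-K[0,2])/K[0,0]*d,(v-K[1,2])/K[1,1]*d,d],-1)
    return (P-np.array(c["t"]))@np.array(c["R"])
def ray(c,u,v):
    K=np.array(c["camera_matrix"]);R=np.array(c["R"])
    return -R.T@np.array(c["t"]), R.T@np.array([(u-K[0,2])/K[0,0],(v-K[1,2])/K[1,1],1])
def onz(c,u,v,z):
    o,d=ray(c,u,v);return o+d*(z-o[2])/d[2]
def proj(c,X):
    p=np.array(c["R"])@X+np.array(c["t"]);p=np.array(c["camera_matrix"])@p;return p[:2]/p[2]
def tri(obs):
    A=0;b=0
    for c,u,v in obs:
        o,d=ray(c,u,v);d=d/np.linalg.norm(d);M=np.eye(3)-np.outer(d,d);A=A+M;b=b+M@o
    return np.linalg.solve(A,b)
def blobs(p,lo,hi,box,mn=6):
    h=cv2.cvtColor(p,cv2.COLOR_BGR2HSV);m=cv2.inRange(h,lo,hi);k=np.zeros_like(m);x0,y0,x1,y1=box;k[y0:y1,x0:x1]=m[y0:y1,x0:x1]
    n,l,s,c=cv2.connectedComponentsWithStats(k);return [(s[i].tolist(),c[i].round(2).tolist()) for i in range(1,n) if s[i][4]>=mn]
E
python3 - <<'E'
import cv2,numpy as np
a=cv2.imread("pics/scene0.png");b=cv2.imread("pics/side0.png")
f=lambda i,x,y,w,h,s:cv2.resize(i[y:y+h,x:x+w],None,fx=s,fy=s,interpolation=cv2.INTER_CUBIC)
A=f(a,280,190,110,100,4); B=f(b,245,190,85,150,4)[:600]; 
C=f(a,235,215,60,50,4)
D=f(a,385,320,60,50,4)
A=np.vstack([A[:400],np.hstack([C,D])[:200,:440]])
cv2.imwrite("pics/crop0.png",np.hstack([A,B]))
E
```

```text
(no output)
```

View pics/crop0.png

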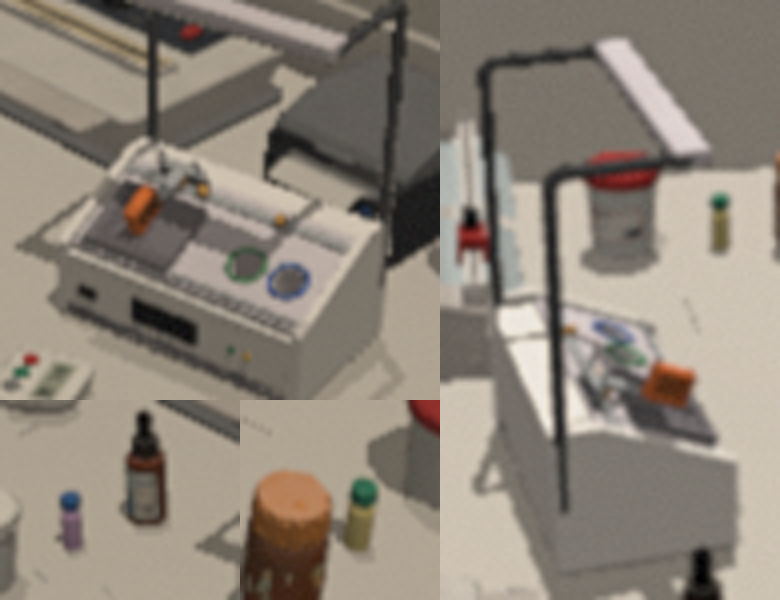

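Crop: scene rings at green (341.5,256), blue (352.2,260.3); side rings at blue (288,273), green (292,278.5); fin at (315,242) scene / (302,286) side. Both cups and bottles flank the vials.

```bash
cat > m.py <<'E'
from h import *
cs=cam.camera_info("scene");cd=cam.camera_info("side")
a=cv2.imread("pics/scene0.png");b=cv2.imread("pics/side0.png")
ds=np.load("pics/scene0.npy")
C=cloud(ds,cs)
B=((95,90,40),(125,255,255));G=((60,80,30),(95,255,255));O=((3,150,80),(16,255,255))
print("scene blue cap",blobs(a,*B,(240,225,265,260)));print("scene green cap",blobs(a,*G,(405,335,425,365)))
print("side blue cap",blobs(b,*B,(330,335,352,365)));print("side green cap",blobs(b,*G,(305,230,325,260)))
print("rings scene",blobs(a,*B,(340,250,362,270)),blobs(a,*G,(330,245,350,266)))
print("rings side",blobs(b,*B,(280,265,305,285)),blobs(b,*G,(280,265,305,290)))
print("fin",blobs(a,*O,(305,230,325,252)),blobs(b,*O,(292,275,312,296)))
# world cloud sanity
print("table z",np.median(C[300:330,330:360,2]),"ray z0 depth")
# front face of housing: points z .02-.055
Z=C[...,2];m=np.zeros(Z.shape,bool);m[240:290,290:380]=1
m&=(Z>.03)&(Z<.055)
P=C[m];print(len(P),P.min(0),P.max(0))
np.save("pics/front.npy",P)
for zz in (258,262,266,270,275):
    print(zz,[np.round(C[zz,u],3).tolist() for u in (300,310,320,330,340,350,355)])
E
python3 m.py
```

```text
scene blue cap [([251, 239, 3, 3, 9], [252.0, 240.0])]
scene green cap [([413, 340, 6, 6, 27], [415.44, 342.59])]
side blue cap [([339, 345, 5, 6, 25], [340.8, 347.24])]
side green cap [([314, 239, 2, 3, 6], [314.5, 240.0])]
rings scene [] []
rings side [] []
fin [([311, 237, 8, 11, 53], [314.4, 241.66])] [([296, 281, 12, 10, 76], [301.45, 285.83])]
table z 0.0010216912774554435 ray z0 depth
629 [ 0.59350259 -0.04222538  0.03006864] [0.84265938 0.17187089 0.05499553]
258 [[0.599, 0.15, 0.048], [0.604, 0.113, 0.063], [0.621, 0.089, 0.066], [0.636, 0.062, 0.072], [0.664, 0.047, 0.067], [0.67, 0.014, 0.079], [0.672, -0.002, 0.086]]
262 [[0.6, 0.152, 0.032], [0.606, 0.115, 0.047], [0.612, 0.08, 0.061], [0.623, 0.05, 0.07], [0.643, 0.029, 0.071], [0.674, 0.017, 0.062], [0.682, 0.005, 0.064]]
266 [[0.595, 0.147, 0.022], [0.607, 0.116, 0.031], [0.613, 0.08, 0.046], [0.619, 0.046, 0.06], [0.631, 0.018, 0.068], [0.647, -0.006, 0.072], [0.655, -0.018, 0.074]]
270 [[0.598, 0.15, 0.004], [0.609, 0.117, 0.016], [0.611, 0.078, 0.034], [0.619, 0.046, 0.046], [0.626, 0.012, 0.06], [0.637, -0.015, 0.068], [0.641, -0.03, 0.073]]
275 [[0.584, 0.135, 0.0], [0.605, 0.114, 0.0], [0.608, 0.074, 0.019], [0.62, 0.046, 0.028], [0.62, 0.006, 0.048], [0.628, -0.023, 0.059], [0.63, -0.04, 0.067]]
```

```bash
cat > m2.py <<'E'
from h import *
from scipy.optimize import least_squares
cs=cam.camera_info("scene");cd=cam.camera_info("side")
P=np.load("pics/front.npy");P=P[(P[:,0]<.66)]
# front face line x = a - t*y
f=least_squares(lambda q:q[0]-q[1]*P[:,1]-P[:,0],[.62,.16],loss="soft_l1",f_scale=.003);print("front",f.x,"yaw",np.arctan(f.x[1]))
gb=tri([(cs,352.2,260.3),(cd,288.3,273)]);gg=tri([(cs,341.5,256),(cd,292,278.5)])
print("tri blue mouth",gb.round(4),"green",gg.round(4))
for n,c,u,v in (("b",cs,352.2,260.3),("b",cd,288.3,273),("g",cs,341.5,256),("g",cd,292,278.5)): print(n,onz(c,u,v,.0792).round(4))
print("fin tri",tri([(cs,314.4,241.66),(cd,301.45,285.83)]).round(4))
for n,c,u,v in (("b",cs,252.3,240.2),("b",cd,340.8,347.2),("g",cs,415.44,342.6),("g",cd,314.5,240.5)): print("cap",n,onz(c,u,v,.0415).round(4))
E
python3 m2.py
```

```text
front [0.62636892 0.17378974] yaw 0.17207113031925295
tri blue mouth [0.6628 0.0013 0.0799] green [0.6558 0.0373 0.0805]
b [0.6655 0.0023 0.0792]
b [0.6617 0.0019 0.0792]
g [0.6601 0.039  0.0792]
g [0.6542 0.0375 0.0792]
fin tri [0.6356 0.1259 0.1009]
cap b [0.5671 0.3374 0.0415]
cap b [0.565  0.3334 0.0415]
cap g [ 0.5493 -0.3054  0.0415]
cap g [ 0.548  -0.3054  0.0415]
```

```bash
cat >> h.py <<'E'
def tcp():
    o=status.get_obs();return np.array(o["tcp_pos"]),Rn.from_rotvec(o["orientation"]).as_matrix()
def delta(p,R):
    q,M=tcp();return np.r_[M.T@(np.array(p)-q),Rn.from_matrix(M.T@R).as_rotvec()].round(4)
def down(yaw): # tool down, tool y along (-sin,cos)
    y=np.array([-np.sin(yaw),np.cos(yaw),0]);z=np.array([0,0,-1.]);return np.c_[np.cross(y,z),y,z]
def tilt(yaw,a=np.deg2rad(24)):
    y=np.array([-np.sin(yaw),np.cos(yaw),0]);z=np.array([np.sin(a)*np.cos(yaw),np.sin(a)*np.sin(yaw),-np.cos(a)]);return np.c_[np.cross(y,z),y,z]
E
python3 - <<'E'
from h import *
cs=cam.camera_info("scene")
C=cloud(np.load("pics/scene0.npy"),cs)
for n,b in (("cup2",(215,235,242,265)),("dropper",(263,217,280,247)),("cup3",(424,310,458,348)),("lub",(384,338,410,376))):
    Q=C[b[1]:b[3],b[0]:b[2]].reshape(-1,3);Q=Q[(Q[:,2]>.03)&(Q[:,2]<.12)];print(n,Q.mean(0).round(3),Q.max(0).round(3))
p,M=tcp();print(p,M.round(3))
for yaw in (-.4,0,.8): print(yaw,delta((.566,.335,.26),down(yaw)))
print(cam.camera_info("wrist"))
t=M.T@(-np.array(cam.camera_info("wrist")["R"]).T@np.array(cam.camera_info("wrist")["t"])-p);print("cam in tool",t)
E
```

```text
cup2 [0.473 0.333 0.06 ] [0.515 0.38  0.075]
dropper [0.632 0.319 0.06 ] [0.65  0.341 0.101]
cup3 [ 0.62  -0.325  0.067] [ 0.727 -0.285  0.084]
lub [ 0.467 -0.309  0.066] [ 0.5   -0.281  0.087]
[0.26631838 0.61977985 0.30302183] [[-0.919  0.395 -0.001]
 [ 0.395  0.919 -0.002]
 [-0.    -0.002 -1.   ]]
-0.4 [-3.878e-01 -1.433e-01  4.330e-02 -1.700e-03  2.000e-04 -5.800e-03]
0 [-3.878e-01 -1.433e-01  4.330e-02 -1.700e-03 -2.000e-04 -4.058e-01]
0.8 [-3.8780e-01 -1.4330e-01  4.3300e-02 -1.5000e-03 -9.0000e-04 -1.2058e+00]
{'camera_matrix': array([[371.64829954,   0.        , 318.94996836],
       [  0.        , 371.64829954, 244.9251432 ],
       [  0.        ,   0.        ,   1.        ]]), 'R': array([[ 0.3951786 ,  0.9186024 , -0.00187372],
       [ 0.88498133, -0.38016658,  0.26885204],
       [ 0.2462558 , -0.10790278, -0.96317967]]), 't': array([-0.67355117, -0.03635107,  0.37967645])}
cam in tool [ 0.06677033 -0.00041149 -0.0711956 ]
```

The rows are not in the units I measure in: shifts go in shares of 0.5 m and turns go in shares of 4 rad. I convert before sending: -0.235 m / 0.5 = -0.47, -0.07 m / 0.5 = -0.14, -0.07 rad / 4 = -0.0175.

```bash
echo '[[[-0.1,-0.036,0.01],[0,0,-0.0175]],[[-0.2,-0.074,0.02],[0,0,-0.035]],[[-0.29,-0.11,0.04],[0,0,-0.055]],[[-0.38,-0.14,0.06],[0,0,-0.075]],[[-0.47,-0.174,0.08],[0,0,-0.095]]]' | python3 drive.py 0.05 30 && echo '[[[-0.07,-0.06,0],[0,0,-0.015]],[[-0.14,-0.12,0],[0,0,-0.03]],[[-0.2,-0.18,0],[0,0,-0.0475]],[[-0.22,-0.22,0],[0,0,-0.0475]],[[-0.22,-0.22,0],[0,0,-0.0475]]]' | python3 drive.py
python3 - <<'E'
from h import *
c=cam.camera_info("wrist");p,d=cam.grab_frame("wrist");cv2.imwrite("pics/w1.png",p)
print(tcp(),delta((.566,.335,.2),down(.17)))
E
```

```text
clock: 0.6
tcp_pos: [0.4462, 0.4487, 0.2641]
orientation: [-0.035, -3.141, 0.0]
contact_force: [-0.3, 0.4, -0.2]
grip_width: 0.0504
gripper_force: 0.0
clock: 1.1
tcp_pos: [0.5549, 0.3323, 0.2642]
orientation: [-0.246, 3.132, -0.005]
contact_force: [0.6, 0.5, -0.5]
grip_width: 0.0496
gripper_force: 0.0
(array([0.55316505, 0.33529447, 0.26426062]), array([[-9.87220716e-01, -1.59358081e-01, -5.10305521e-04],
       [-1.59357426e-01,  9.87220299e-01, -1.13667405e-03],
       [ 6.84922164e-04, -1.04082719e-03, -9.99999224e-01]])) [-0.0127 -0.0023  0.0643 -0.001  -0.0007 -0.01  ]
```

View pics/w1.png

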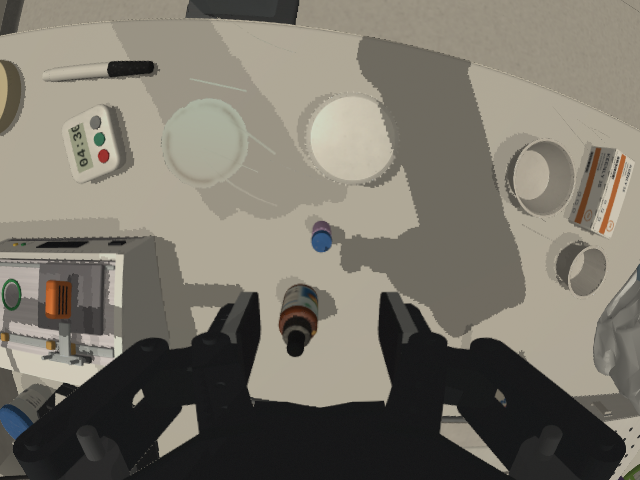

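Wrist view: blue cap at ~(321,241), dropper below it at (297,315), white cup above at (352,138); incubator at left with fin (60,300), green ring (12,294). Now cast the cap ray.

```bash
cat >> h.py <<'E'
def wray(c,u,v):
    K=np.array(c["camera_matrix"]);R=np.array(c["R"]);w=np.array([u-K[0,2],v-K[1,2]])/K[0,0];t=np.linalg.norm(w)
    d=np.r_[w/t*np.sin(t),np.cos(t)] if t>1e-9 else np.array([0,0,1.])
    return -R.T@np.array(c["t"]),R.T@d
def wonz(c,u,v,z):
    o,d=wray(c,u,v);return o+d*(z-o[2])/d[2]
E
python3 - <<'E'
from h import *
c=cam.camera_info("wrist");p,d=cam.grab_frame("wrist")
B=((95,110,40),(125,255,255));O=((3,150,80),(16,255,255));G=((60,60,20),(95,255,255))
b=blobs(p,*B,(300,210,340,260));print(b)
u,v=b[0][1]; print("cap",wonz(c,u,v,.044))
h=cv2.cvtColor(p,cv2.COLOR_BGR2HSV);print("top?",h[236:252:3,321].tolist())
f=blobs(p,*O,(30,270,90,330));g=blobs(p,*G,(0,270,40,320));print(f,g)
print("green mouth",wonz(c,g[0][1][0],g[0][1][1],.0792) if g else 0)
print(tcp()[0])
E
```

```text
[([308, 232, 19, 21, 325], [316.75, 242.21])]
cap [0.56519551 0.33405338 0.044     ]
top? [[106, 149, 115], [106, 146, 119], [106, 147, 120], [106, 147, 118], [106, 145, 118], [106, 143, 118]]
[([42, 281, 26, 38, 728], [53.4, 299.9])] [([0, 279, 19, 32, 169], [8.92, 294.5])]
green mouth [0.65810293 0.03526563 0.0792    ]
[0.55192056 0.3374743  0.26436882]
```

```bash
python3 -c "
from h import *
print(delta((.5655,.334,.15),down(.17)))"
```

```text
[-0.0129 -0.0057  0.1144  0.0003 -0.0009 -0.0067]
```

In the tool's units: 0.114 m / 0.5 = 0.228, 0.08 m / 0.5 = 0.16.

```bash
echo '[[[-0.012,-0.006,0.08],[0,0,0]],[[-0.026,-0.012,0.16],[0,0,0]],[[-0.026,-0.012,0.228],[0,0,0]],[[-0.026,-0.012,0.228],[0,0,0]]]' | python3 drive.py 0.05 30;  python3 -c "
from h import *
print(delta((.5655,.334,.107),down(.17)))"
```

```text
clock: 1.6
tcp_pos: [0.5619, 0.3342, 0.1456]
orientation: [0.262, -3.122, 0.006]
contact_force: [-1.3, 0.6, 0.1]
grip_width: 0.0496
gripper_force: 0.0
[-0.0039 -0.0007  0.0385 -0.003  -0.0094 -0.0027]
```

```bash
echo '[[[0,0,0],[0,0,0]]]' | python3 drive.py ; python3 -c "
from h import *
print(delta((.5655,.334,.107),down(.17)))"
```

```text
clock: 1.7
tcp_pos: [0.565, 0.3355, 0.1509]
orientation: [0.261, -3.13, -0.001]
contact_force: [0.3, 0.1, 0.4]
grip_width: 0.0498
gripper_force: 0.0
[-0.0003 -0.0016  0.0439  0.0005 -0.0012 -0.0035]
```

In the tool's units: 0.044 m / 0.5 = 0.088, 0.025 m / 0.5 = 0.05.

```bash
echo '[[[0,-0.003,0.05],[0,0,0]],[[0,-0.003,0.088],[0,0,0]],[[0,-0.003,0.088],[0,0,0]]]' | python3 drive.py && echo '[[[0,0,0],[0,0,0]],[[0,0,0],[0,0,0]],[[0,0,0],[0,0,0]],[[0,0,0],[0,0,0]],[[0,0,0],[0,0,0]]]' | python3 drive.py 0.01 30
```

```text
clock: 2.0
tcp_pos: [0.5655, 0.3331, 0.107]
orientation: [0.259, -3.13, -0.0]
contact_force: [-0.3, 0.4, 0.0]
grip_width: 0.0502
gripper_force: 0.0
clock: 2.5
tcp_pos: [0.5674, 0.3333, 0.1089]
orientation: [-0.257, 3.128, 0.004]
contact_force: [-0.2, 0.2, 7.6]
grip_width: 0.0145
gripper_force: 29.3
```

In the tool's units: -0.03 m / 0.5 = -0.06.

```bash
echo '[[[0,0,-0.06],[0,0,0]],[[0,0,-0.06],[0,0,0]]]' | python3 drive.py
python3 - <<'E'
from h import *
p,d=cam.grab_frame("wrist");cv2.imwrite("pics/w2.png",np.hstack([p[200:440,180:460],cv2.resize(cam.grab_frame("side")[0][300:380,300:380],(240,240))]))
print(status.get_obs()["grip_width"],status.get_obs()["contact_force"])
E
```

```text
clock: 2.7
tcp_pos: [0.5683, 0.3334, 0.1408]
orientation: [-0.257, 3.125, 0.005]
contact_force: [1.1, 1.0, 0.5]
grip_width: 0.015
gripper_force: 29.6
0.014476357434507496 [-0.07838143 -0.90111812 -0.0154985 ]
```

View pics/w2.png

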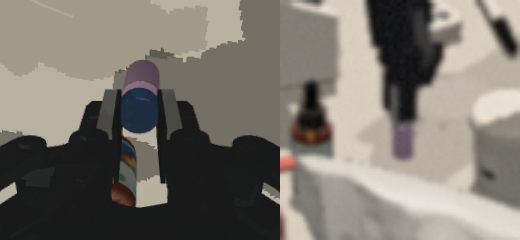

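The vial hangs straight between the pads, gripped at the cap only (dropper behind it is undisturbed). Next, I'll move to a tilted hover in front of the pockets.

In the tool's units: -0.09 m / 0.5 = -0.18, 0.04 m / 0.5 = 0.08.

```bash
echo '[[[0.04,0,-0.1],[0,0,0]],[[0.08,0,-0.18],[0,0,0]],[[0.08,-0.1,-0.18],[0,0,0]]]' | python3 drive.py ;  python3 -c "
from h import *
print(delta((.556,.002,.218),tilt(.18)))"
```

```text
clock: 3.1
tcp_pos: [0.5327, 0.2859, 0.2318]
orientation: [-0.278, 3.123, 0.015]
contact_force: [1.8, 0.9, -0.7]
grip_width: 0.0148
gripper_force: 29.6
[ 0.0272 -0.2836  0.011   0.0083 -0.4122 -0.0044]
```

In the tool's units: -0.24 m / 0.5 = -0.48, -0.2 m / 0.5 = -0.4, -0.41 rad / 4 = -0.1025.

```bash
echo '[[[0.06,-0.1,0],[0,-0.02,0]],[[0.08,-0.2,0],[0,-0.04,0]],[[0.08,-0.3,0],[0,-0.06,0]],[[0.06,-0.4,0],[0,-0.08,0]],[[0.054,-0.48,0.02],[0,-0.1025,0]]]' | python3 drive.py && echo '[[[0,-0.05,0],[0,0,0]],[[0,-0.05,0],[0,0,0]],[[0,-0.05,0],[0,0,0]]]' | python3 drive.py;  python3 - <<'E'
from h import *
print(delta((.556,.002,.218),tilt(.18)))
c=cam.camera_info("wrist");p,d=cam.grab_frame("wrist");cv2.imwrite("pics/w3.png",p);np.savez("pics/w3.npz",d=d,**c)
E
```

```text
clock: 3.6
tcp_pos: [0.5483, 0.0342, 0.218]
orientation: [-0.225, 2.717, 0.046]
contact_force: [1.0, 1.3, -1.4]
grip_width: 0.0149
gripper_force: 29.6
clock: 3.9
tcp_pos: [0.5512, 0.0103, 0.2163]
orientation: [-0.222, 2.725, 0.046]
contact_force: [0.7, 1.2, -0.0]
grip_width: 0.0146
gripper_force: 29.6
[-0.0038 -0.009  -0.0002 -0.0068 -0.0101 -0.0163]
```

View pics/w3.png

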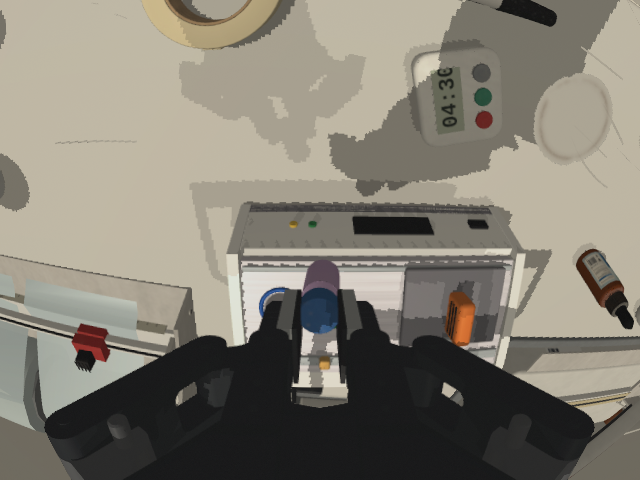

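Wrist view: blue ring partly seen at (277,304), housing front-bottom edge from (247,204) to (505,207), front-top edge (232,252)–(524,250), fin at (459,317), vial straight in the fingers at (321,290).

Run:
```python
from h import *
c=dict(np.load("pics/w3.npz"));d=c["d"]
for z,ps in ((0,((247,204),(505,207))),(.0614,((232,253),(524,250)))):
    a,b=[wonz(c,*q,z) for q in ps];e=b-a;print(z,a.round(4),b.round(4),"len",np.linalg.norm(e),"yaw",np.arctan2(-e[0],e[1]))
p=cv2.imread("pics/w3.png")
h=cv2.cvtColor(p,cv2.COLOR_BGR2HSV);m=cv2.inRange(h,(95,130,60),(125,255,255));m[:, :250]=0;m[:,300:]=0;m[:280]=0;m[330:]=0
v,u=np.nonzero(m);P=np.array([wonz(c,x,y,.0792) for x,y in zip(u,v)])
print(len(u),u.min(),u.max(),v.min(),v.max())
# circle on slope plane: intersect with plane through mouth height using tilt axes
yaw=.18;n=np.array([-.407*np.cos(yaw),-.407*np.sin(yaw),.914]);uu=np.array([.914*np.cos(yaw),.914*np.sin(yaw),.407]);yy=np.array([-np.sin(yaw),np.cos(yaw),0])
p0=np.array([.663,.002,.0792])
Q=[]
for x,y in zip(u,v):
    o,k=wray(c,x,y);X=o+k*(n@(p0-o))/(n@k);Q.append([uu@(X-p0),yy@(X-p0)])
Q=np.array(Q);A=np.c_[2*Q,np.ones(len(Q))];s=np.linalg.lstsq(A,(Q**2).sum(1),rcond=None)[0];R=np.sqrt(s[2]+s[:2]@s[:2]);print("circle",s[:2],R,"centre",p0+uu*s[0]+yy*s[1])
# fin
f=blobs(p,(3,150,80),(16,255,255),(430,280,490,350));print(f)
```

```text
0 [ 0.6334 -0.0372  0.    ] [0.5974 0.184  0.    ] len 0.22418732258226623 yaw 0.16132118673045243
0.0614 [ 0.6344 -0.0383  0.0614] [0.5976 0.1739 0.0614] len 0.21536665097581267 yaw 0.17175530691177426
144 259 284 288 315
circle [ 0.00049218 -0.00300094] 0.013701859673065113 centre [ 0.66397984 -0.00087192  0.07940032]
[([445, 292, 30, 54, 1011], [461.34, 317.82]), ([450, 306, 3, 16, 17], [450.76, 313.12]), ([451, 322, 2, 10, 10], [451.4, 326.5]), ([448, 335, 3, 4, 6], [449.5, 336.17])]
```

In the tool's units: 0.04 m / 0.5 = 0.08, 0.02 m / 0.5 = 0.04.

```bash
echo '[[[-0.02,0.08,0.04],[0,0,0]],[[-0.02,0.08,0.04],[0,0,0]],[[-0.02,0.08,0.04],[0,0,0]]]' | python3 drive.py;  cat > ring.py <<'E'
from h import *
def fit(p,c,lo,hi,box,p0,yaw=.17,rmax=.018):
    n=np.array([-.407*np.cos(yaw),-.407*np.sin(yaw),.914]);uu=np.array([.914*np.cos(yaw),.914*np.sin(yaw),.407]);yy=np.array([-np.sin(yaw),np.cos(yaw),0])
    m=cv2.inRange(cv2.cvtColor(p,cv2.COLOR_BGR2HSV),lo,hi);k=np.zeros_like(m);x0,y0,x1,y1=box;k[y0:y1,x0:x1]=m[y0:y1,x0:x1]
    v,u=np.nonzero(k);Q=[]
    for x,y in zip(u,v):
        o,e=wray(c,x,y);X=o+e*(n@(p0-o))/(n@e);Q.append([uu@(X-p0),yy@(X-p0)])
    Q=np.array(Q);ok=np.linalg.norm(Q,axis=1)<rmax+.006;Q=Q[ok]
    A=np.c_[2*Q,np.ones(len(Q))];s=np.linalg.lstsq(A,(Q**2).sum(1),rcond=None)[0]
    return len(Q),np.sqrt(s[2]+s[:2]@s[:2]),p0+uu*s[0]+yy*s[1]
E
python3 - <<'E'
from ring import *
c=cam.camera_info("wrist");p,d=cam.grab_frame("wrist");cv2.imwrite("pics/w4.png",p);np.savez("pics/w4.npz",d=d,**c)
print(tcp()[0])
b=((100,130,50),(125,255,255));g=((60,80,20),(95,255,255))
print(blobs(p,*b,(180,250,340,400)),blobs(p,*g,(180,250,340,400)))
for k,p0 in ((b,(.664,.0005,.0792)),(g,(.657,.036,.0792))): print(fit(p,c,*k,(150,240,400,420),np.array(p0)))
E
```

```text
clock: 4.25
tcp_pos: [0.5615, 0.0574, 0.202]
orientation: [-0.234, 2.724, 0.049]
contact_force: [0.3, -0.3, 0.1]
grip_width: 0.0148
gripper_force: 29.6
[0.56152065 0.05567529 0.20220727]
[([188, 283, 45, 43, 422], [210.2, 303.82]), ([301, 288, 37, 45, 1305], [319.35, 309.85])] [([239, 284, 44, 43, 326], [255.71, 299.97])]
(422, np.float64(0.014604905018721928), array([ 6.64710375e-01, -2.44650598e-04,  7.94556679e-02]))
(326, np.float64(0.014446427073217348), array([0.65849672, 0.03534266, 0.07980735]))
```

View pics/w4.png

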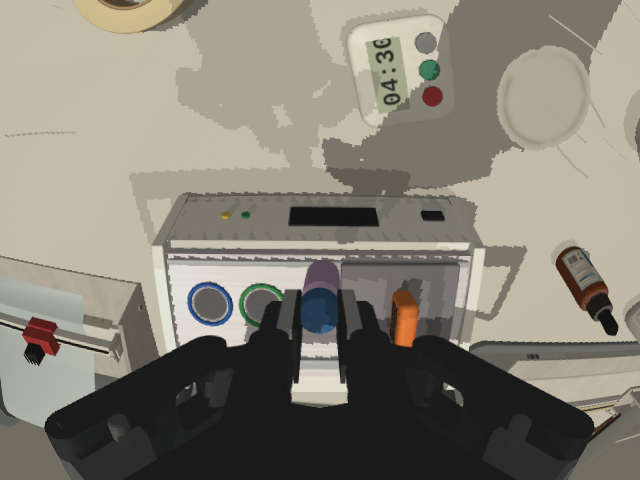

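Rings now clear: blue (210,304), green (262,306). Check the vial's seat in the grip by projecting its expected outline.

```bash
cat >> h.py <<'E'
def wproj(c,X):
    p=np.array(c["R"])@X+np.array(c["t"]);t=np.arctan2(np.hypot(p[0],p[1]),p[2]);K=np.array(c["camera_matrix"]);s=p[:2]/np.hypot(p[0],p[1])*t
    return (K[0,0]*s+K[:2,2]).round(1)
E
python3 - <<'E'
from h import *
c=cam.camera_info("wrist");p,d=cam.grab_frame("wrist");q,M=tcp()
h=cv2.cvtColor(p,cv2.COLOR_BGR2HSV);print("column",[(v,h[v,321].tolist()) for v in range(250,340,3)])
for dx in(-.002,0,.002):
  print(dx,[wproj(c,q+M@np.array([dx+s,0,z])).tolist() for s,z in ((.008,.109),(.008,.073),(.00875,.073),(.00875,.062),(-.00875,.062))])
print("blue -> pre",delta(np.array([.6647,-.0002,.0792])+.125*np.array([-.407*np.cos(.171),-.407*np.sin(.171),.914]),tilt(.171)))
E
```

```text
column [(250, [11, 21, 98]), (253, [13, 18, 98]), (256, [14, 22, 199]), (259, [5, 20, 162]), (262, [158, 46, 88]), (265, [158, 46, 88]), (268, [159, 49, 88]), (271, [158, 43, 88]), (274, [159, 46, 89]), (277, [159, 46, 89]), (280, [161, 46, 89]), (283, [159, 45, 108]), (286, [158, 44, 105]), (289, [106, 145, 65]), (292, [105, 145, 65]), (295, [105, 145, 65]), (298, [105, 145, 72]), (301, [106, 143, 82]), (304, [106, 140, 82]), (307, [106, 138, 83]), (310, [106, 141, 83]), (313, [106, 141, 83]), (316, [105, 141, 83]), (319, [106, 141, 83]), (322, [106, 140, 84]), (325, [106, 136, 105]), (328, [106, 124, 130]), (331, [106, 135, 134]), (334, [0, 2, 113]), (337, [12, 20, 128])]
-0.002 [[318.7, 265.3], [318.7, 292.9], [318.7, 291.2], [318.7, 302.1], [318.7, 340.7]]
0 [[318.7, 261.6], [318.7, 288.4], [318.7, 286.8], [318.7, 297.4], [318.7, 336.5]]
0.002 [[318.7, 257.8], [318.7, 284.0], [318.7, 282.3], [318.7, 292.7], [318.7, 332.3]]
blue -> pre [-0.0348 -0.0711  0.0248 -0.0019 -0.0094 -0.0043]
```

In the tool's units: -0.071 m / 0.5 = -0.142, -0.035 m / 0.5 = -0.07, -0.009 rad / 4 = -0.0023.

```bash
echo '[[[-0.02,-0.08,0],[0,0,0]],[[-0.06,-0.142,0.02],[0,-0.0023,-0.001]],[[-0.07,-0.142,0.05],[0,-0.0023,-0.001]],[[-0.07,-0.142,0.05],[0,-0.0023,-0.001]],[[-0.07,-0.142,0.05],[0,-0.0023,-0.001]]]' | python3 drive.py
cat > go.py <<'E'
import sys
from h import *
yaw=.171;n=np.array([-.407*np.cos(yaw),-.407*np.sin(yaw),.914])
m={"b":np.array([.6647,-.0002,.0792]),"g":np.array([.6585,.0354,.0792])}[sys.argv[1]]
print(delta(m+float(sys.argv[2])*n,tilt(yaw)))
E
python3 go.py b .125
```

```text
clock: 4.85
tcp_pos: [0.6142, -0.0101, 0.1932]
orientation: [-0.228, 2.715, 0.047]
contact_force: [1.0, -0.2, -0.4]
grip_width: 0.0142
gripper_force: 29.6
[-0.0006  0.0011 -0.     -0.0025 -0.0013 -0.0026]
```

In the tool's units: 0.048 m / 0.5 = 0.096, 0.036 m / 0.5 = 0.072.

```bash
echo '[[[-0.0012,0.002,0.024],[0,0,0]],[[-0.0012,0.002,0.048],[0,0,0]],[[-0.0012,0.002,0.072],[0,0,0]],[[-0.0012,0.002,0.096],[0,0,0]],[[-0.0012,0.002,0.096],[0,0,0]]]' | python3 drive.py;python3 go.py b .077
```

```text
clock: 5.35
tcp_pos: [0.6342, -0.0051, 0.1476]
orientation: [-0.23, 2.717, 0.047]
contact_force: [-1.0, -0.5, -0.9]
grip_width: 0.0147
gripper_force: 29.6
[-0.0004 -0.0003 -0.002  -0.002  -0.003  -0.0017]
```

In the tool's units: -0.08 m / 0.5 = -0.16, -0.03 m / 0.5 = -0.06.

```bash
echo '[[[0,0,0],[0,0,0]],[[0,0,0],[0,0,0]],[[0,0,0],[0,0,0]],[[0,0,0],[0,0,0]]]' | python3 drive.py 0.032 30 && echo '[[[0,0,-0.06],[0,0,0]],[[0,0,-0.12],[0,0,0]],[[0.04,0,-0.14],[0,0,0]],[[0.1,0,-0.16],[0,0,0]],[[0.1,0,-0.16],[0,0,0]]]' | python3 drive.py
python3 - <<'E'
from ring import *
c=cam.camera_info("wrist");p,d=cam.grab_frame("wrist");q=wproj(c,np.array([.6647,-.0002,.0792])).astype(int);print(q)
cv2.imwrite("pics/w5.png",np.hstack([p[q[1]-70:q[1]+70,q[0]-100:q[0]+100]]*1).repeat(3,0).repeat(3,1))
print(delta((.549,-.3055,.25),down(.0)))
E
```

```text
clock: 5.75
tcp_pos: [0.6348, -0.0057, 0.1504]
orientation: [-0.229, 2.713, 0.046]
contact_force: [-0.1, 0.4, -0.3]
grip_width: 0.032
gripper_force: 0.0
clock: 6.25
tcp_pos: [0.5533, -0.0198, 0.2019]
orientation: [-0.227, 2.718, 0.046]
contact_force: [0.6, -0.2, 0.2]
grip_width: 0.0322
gripper_force: 0.0
[322 324]
[ 0.0305 -0.2812 -0.0648  0.0332  0.417   0.1649]
```

View pics/w5.png

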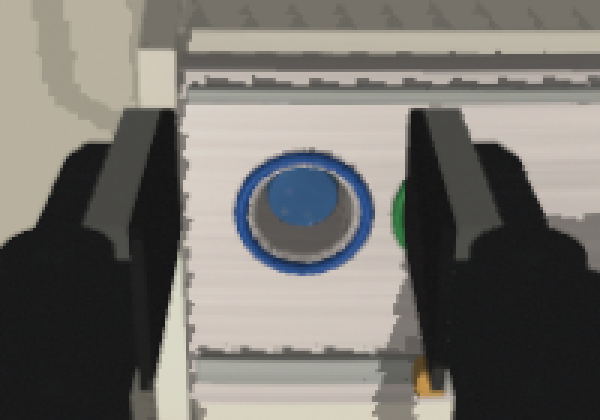

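The blue vial is down inside its pocket (blue cap below the mouth at (305,195) of the crop). On to the green vial.

```bash
python3 -c "
from h import *
print(delta((.549,-.3055,.23),down(.17)))"
```

```text
[ 0.0386 -0.2812 -0.0466 -0.0023  0.4178 -0.0026]
```

In the tool's units: -0.21 m / 0.5 = -0.42, -0.17 m / 0.5 = -0.34, 0.418 rad / 4 = 0.1045.

```bash
echo '[[[0.04,-0.08,-0.04],[0,0.02,0]],[[0.06,-0.17,-0.06],[0,0.04,0]],[[0.07,-0.26,-0.08],[0,0.06,0]],[[0.076,-0.34,-0.092],[0,0.08,0]],[[0.076,-0.42,-0.092],[0,0.1045,0]]]' | python3 drive.py 0.05 30 && echo '[[[0,-0.09,0],[0,0,0]],[[0,-0.142,0],[0,0,0]],[[0,-0.142,0],[0,0,0]],[[0,-0.142,0],[0,0,0]]]' | python3 drive.py
python3 - <<'E'
from ring import *
c=cam.camera_info("wrist");q0=tcp()[0];p,d=cam.grab_frame("wrist");cv2.imwrite("pics/w6.png",p)
q=wproj(c,np.array([.549,-.3055,.044])).astype(int);print(q)
b=blobs(p,(60,70,20),(95,255,255),(q[0]-50,q[1]-50,q[0]+50,q[1]+50),30);print(b)
for k in b: print("cap",wonz(c,*k[1],.043))
print(q0,delta((.549,-.3055,.15),down(.17)))
E
```

```text
clock: 6.8
tcp_pos: [0.5402, -0.2375, 0.2312]
orientation: [-0.26, 3.131, -0.005]
contact_force: [0.8, 0.3, 0.9]
grip_width: 0.05
gripper_force: 0.0
clock: 7.2
tcp_pos: [0.5523, -0.3048, 0.2294]
orientation: [-0.262, 3.129, -0.002]
contact_force: [-0.2, 0.1, 0.7]
grip_width: 0.05
gripper_force: 0.0
[320 234]
[([305, 219, 23, 25, 454], [315.81, 230.91])]
cap [ 0.54752883 -0.30937034  0.043     ]
[ 0.55226426 -0.30484839  0.22940238] [ 0.0038 -0.0012  0.0795 -0.0009  0.0014 -0.0013]
```

View pics/w6.png

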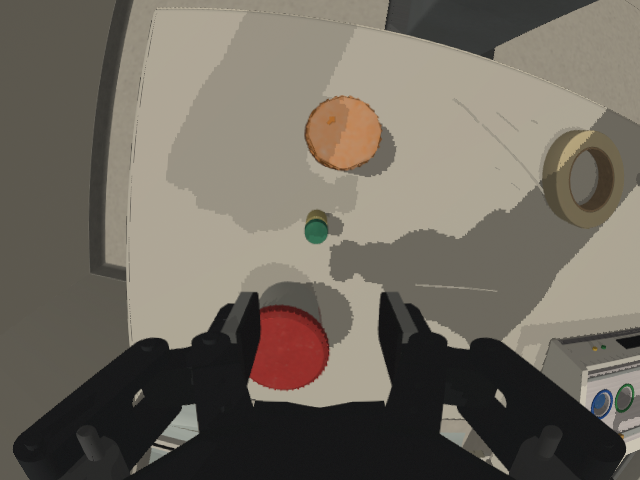

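Wrist view: green cap at (316,231), red lid at (287,347), orange cap at (343,133). Check finger clearance to cup.

Run:
```python
from h import *
c=cam.camera_info("wrist");M=tcp()[1]
for n,u,v,z in(("cup",287,347,.078),("lub",343,133,.083)): 
    X=wonz(c,u,v,z);print(n,X,"tool-frame rel vial",M.T@(X-np.array([.5477,-.309,.05])))
print(delta((.5477,-.309,.108),down(.17)))
```

```text
cup [ 0.62410076 -0.31525982  0.078     ] tool-frame rel vial [-0.07430523 -0.01902499 -0.0278755 ]
lub [ 0.47784765 -0.30348628  0.083     ] tool-frame rel vial [ 0.06788728  0.01713357 -0.0331136 ]
[ 0.0057 -0.0044  0.1215 -0.0009  0.0014 -0.0013]
```

In the tool's units: 0.122 m / 0.5 = 0.244, 0.04 m / 0.5 = 0.08.

```bash
echo '[[[0.006,-0.008,0.08],[0,0,0]],[[0.011,-0.009,0.16],[0,0,0]],[[0.011,-0.009,0.2],[0,0,0]],[[0.011,-0.009,0.244],[0,0,0]],[[0.011,-0.009,0.244],[0,0,0]]]' | python3 drive.py && echo '[[[0,0,0],[0,0,0]]]' | python3 drive.py && echo '[[[0,0,0],[0,0,0]],[[0,0,0],[0,0,0]],[[0,0,0],[0,0,0]],[[0,0,0],[0,0,0]],[[0,0,0],[0,0,0]]]' | python3 drive.py 0.01 30 && echo '[[[0,0,-0.06],[0,0,0]],[[0.04,0,-0.16],[0,0,0]],[[0.04,0,-0.24],[0,0,0]],[[0.04,0,-0.24],[0,0,0]]]' | python3 drive.py
python3 - <<'E'
from h import *
yaw=.171;n=np.array([-.407*np.cos(yaw),-.407*np.sin(yaw),.914]);uu=np.array([.914*np.cos(yaw),.914*np.sin(yaw),.407])
m=np.array([.6585,.0354,.0792])
print(delta(m+.17*n-uu*.03,tilt(yaw)))
c=cam.camera_info("wrist");p,d=cam.grab_frame("wrist");q,M=tcp()
h=cv2.cvtColor(p,cv2.COLOR_BGR2HSV);print("column",[(v,h[v,319].tolist()) for v in range(250,340,3)])
print(blobs(p,(60,70,20),(95,255,255),(280,250,360,350),30))
E
```

```text
clock: 7.75
tcp_pos: [0.5461, -0.3072, 0.1049]
orientation: [0.267, -3.127, -0.003]
contact_force: [-0.0, 0.4, -0.2]
grip_width: 0.0499
gripper_force: 0.0
clock: 7.85
tcp_pos: [0.5478, -0.3088, 0.1081]
orientation: [-0.266, 3.129, -0.001]
contact_force: [1.0, -0.1, 0.4]
grip_width: 0.0499
gripper_force: 0.0
clock: 8.35
tcp_pos: [0.5482, -0.3102, 0.109]
orientation: [-0.263, 3.127, -0.004]
contact_force: [-1.2, 1.6, 6.6]
grip_width: 0.0146
gripper_force: 29.4
clock: 8.75
tcp_pos: [0.5296, -0.3154, 0.2344]
orientation: [-0.26, 3.12, -0.012]
contact_force: [0.9, -0.8, -0.0]
grip_width: 0.0147
gripper_force: 29.7
[-0.0885  0.3243  0.0102 -0.0094 -0.4088 -0.0028]
column [(250, [22, 33, 177]), (253, [21, 35, 177]), (256, [21, 35, 177]), (259, [21, 35, 177]), (262, [23, 75, 105]), (265, [23, 109, 94]), (268, [25, 109, 94]), (271, [23, 108, 97]), (274, [23, 108, 97]), (277, [23, 108, 99]), (280, [24, 112, 100]), (283, [24, 110, 118]), (286, [24, 111, 138]), (289, [28, 95, 110]), (292, [76, 127, 58]), (295, [76, 132, 54]), (298, [77, 130, 53]), (301, [76, 123, 60]), (304, [76, 121, 57]), (307, [76, 123, 58]), (310, [77, 121, 57]), (313, [76, 123, 58]), (316, [76, 125, 57]), (319, [76, 125, 57]), (322, [76, 125, 57]), (325, [76, 119, 58]), (328, [76, 125, 57]), (331, [75, 123, 58]), (334, [75, 125, 57]), (337, [4, 101, 76])]
[([300, 290, 39, 45, 1455], [318.88, 312.42])]
```

The rows are not in the units I measure in: shifts go in shares of 0.5 m and turns go in shares of 4 rad. I convert before sending: 0.225 m / 0.5 = 0.45, 0.18 m / 0.5 = 0.36, -0.41 rad / 4 = -0.1025.

```bash
echo '[[[0,0.09,0],[0,-0.02,0]],[[0,0.18,0],[0,-0.04,0]],[[-0.02,0.27,0],[0,-0.06,0]],[[-0.04,0.36,0],[0,-0.08,0]],[[-0.06,0.45,0],[0,-0.1025,0]]]' | python3 drive.py && echo '[[[-0.02,0.09,0],[0,0,0]],[[-0.04,0.18,0],[0,0,0]],[[-0.04,0.2,0],[0,0,0]],[[-0.04,0.2,0],[0,0,0]]]' | python3 drive.py; python3 go.py g .17
```

```text
clock: 9.3
tcp_pos: [0.5186, -0.0846, 0.2265]
orientation: [-0.229, 2.72, 0.047]
contact_force: [0.8, 0.7, -0.5]
grip_width: 0.0144
gripper_force: 29.7
clock: 9.7
tcp_pos: [0.5199, 0.0184, 0.2341]
orientation: [-0.238, 2.723, 0.048]
contact_force: [-0.4, -1.1, -0.5]
grip_width: 0.0144
gripper_force: 29.7
[-0.0647 -0.0071  0.0276  0.     -0.0098  0.0033]
```

In the tool's units: 0.0726 m / 0.5 = 0.1452, 0.045 m / 0.5 = 0.09, -0.01 rad / 4 = -0.0025.

```bash
echo '[[[-0.08,-0.008,0.04],[0,-0.0013,0]],[[-0.13,-0.014,0.09],[0,-0.0025,0.0008]],[[-0.13,-0.014,0.1452],[0,-0.0025,0.0008]],[[-0.13,-0.014,0.1452],[0,-0.0025,0.0008]],[[-0.13,-0.014,0.1452],[0,-0.0025,0.0008]]]' | python3 drive.py; python3 go.py g .125
```

```text
clock: 10.2
tcp_pos: [0.6081, 0.0212, 0.193]
orientation: [-0.222, 2.716, 0.046]
contact_force: [-0.0, -0.1, 0.0]
grip_width: 0.0143
gripper_force: 29.7
[-0.0012  0.0054  0.0001 -0.0038 -0.0017 -0.0073]
```

In the tool's units: 0.0054 m / 0.5 = 0.0108, -0.001 m / 0.5 = -0.002, -0.007 rad / 4 = -0.0018.

```bash
echo '[[[-0.002,0.0108,0],[-0.0008,-0.0004,-0.0018]],[[-0.002,0.0108,0],[-0.0008,-0.0004,-0.0018]],[[-0.002,0.0108,0],[-0.0008,-0.0004,-0.0018]]]' | python3 drive.py; python3 go.py g .125
```

```text
clock: 10.5
tcp_pos: [0.6092, 0.0287, 0.196]
orientation: [-0.235, 2.709, 0.05]
contact_force: [-0.0, 0.3, -0.3]
grip_width: 0.0148
gripper_force: 29.7
[ 0.0021 -0.0018  0.0018  0.0003  0.005   0.002 ]
```

```bash
for i in 1 2 3 4; do echo '[[[0,0,0],[0,0,0]]]' | python3 drive.py >/dev/null; python3 go.py g .125; done
```

```text
[ 0.002  -0.0017  0.0016  0.0002  0.0047  0.0019]
[ 0.0019 -0.0016  0.0013  0.0002  0.0042  0.0019]
[ 0.0018 -0.0016  0.0011  0.0002  0.0039  0.0018]
[ 0.0017 -0.0016  0.0009  0.0002  0.0037  0.0018]
```

Slow settling; apply the correction on the way in.

In the tool's units: 0.01 m / 0.5 = 0.02, 0.005 m / 0.5 = 0.01, 0.003 rad / 4 = 0.0008.

```bash
echo '[[[0.003,-0.003,0],[0,0.0008,0.0005]],[[0.003,-0.003,0.01],[0,0.0008,0.0005]],[[0.003,-0.003,0.02],[0,0.0008,0.0005]],[[0.003,-0.003,0.02],[0,0.0008,0.0005]]]' | python3 drive.py; python3 go.py g .115
```

```text
clock: 11.3
tcp_pos: [0.6121, 0.0276, 0.1842]
orientation: [-0.233, 2.715, 0.05]
contact_force: [-0.2, -0.1, -0.3]
grip_width: 0.0146
gripper_force: 29.7
[-0.0003 -0.0003  0.      0.0004 -0.0008 -0.0002]
```

In the tool's units: 0.038 m / 0.5 = 0.076, 0.024 m / 0.5 = 0.048.

```bash
echo '[[[0,0,0.024],[0,0,0]],[[0,0,0.048],[0,0,0]],[[0,0,0.076],[0,0,0]],[[0,0,0.076],[0,0,0]]]' | python3 drive.py;python3 go.py g .077
```

```text
clock: 11.7
tcp_pos: [0.6271, 0.0304, 0.1479]
orientation: [-0.233, 2.717, 0.05]
contact_force: [-0.3, -0.8, 0.7]
grip_width: 0.015
gripper_force: 29.7
[-0.0011 -0.0004 -0.0014  0.0006 -0.0028  0.0001]
```

In the tool's units: -0.08 m / 0.5 = -0.16, -0.07 m / 0.5 = -0.14.

```bash
echo '[[[0,0,0],[0,0,0]],[[0,0,0],[0,0,0]],[[0,0,0],[0,0,0]],[[0,0,0],[0,0,0]]]' | python3 drive.py 0.032 30 && echo '[[[0,0,-0.06],[0,0,0]],[[0,0,-0.12],[0,0,0]],[[0.04,0.02,-0.14],[0,0,0]],[[0.12,0.04,-0.16],[0,0,0]],[[0.12,0.04,-0.16],[0,0,0]]]' | python3 drive.py 0.06 && echo '[[[0,0,0],[0,0,0]],[[0,0,0],[0,0,0]]]' | python3 drive.py
python3 - <<'E'
from ring import *
c=cam.camera_info("wrist");p,d=cam.grab_frame("wrist");np.savez("pics/w7.npz",d=d,**c);print(tcp()[0])
cv2.imwrite("pics/w7.png",cv2.resize(p[230:400,180:480],None,fx=2.5,fy=2.5))
print("fin",blobs(p,(3,150,80),(16,255,255),(200,200,560,420),40))
for n,X in (("b",(.6647,-.0002,.0792)),("g",(.6586,.0353,.0792))): print(n,wproj(c,np.array(X)))
E
```

```text
clock: 12.1
tcp_pos: [0.6276, 0.0302, 0.1511]
orientation: [-0.232, 2.712, 0.05]
contact_force: [-0.2, -0.1, -0.2]
grip_width: 0.0318
gripper_force: 0.0
clock: 12.6
tcp_pos: [0.5315, 0.0347, 0.1971]
orientation: [-0.235, 2.721, 0.049]
contact_force: [0.0, -0.2, -0.4]
grip_width: 0.0596
gripper_force: 0.0
clock: 12.8
tcp_pos: [0.5392, 0.0352, 0.2]
orientation: [-0.232, 2.711, 0.05]
contact_force: [0.0, 0.4, -0.6]
grip_width: 0.0602
gripper_force: 0.0
[0.53934525 0.0351206  0.19989725]
fin []
b [241.1 328.1]
g [291.8 329.1]
```

View pics/w7.png

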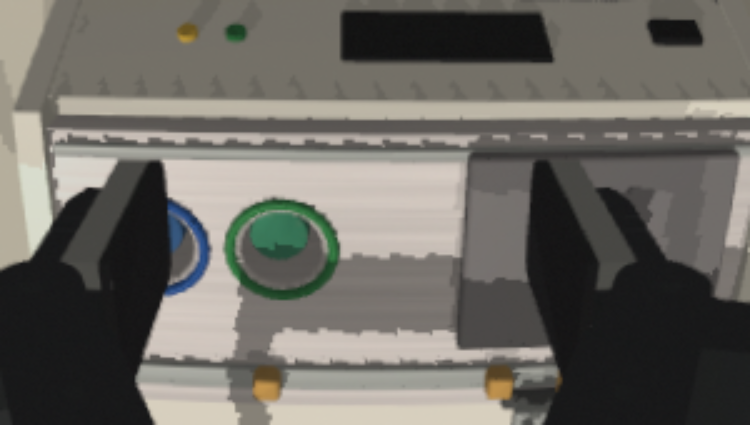

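Both caps sit below their mouths (green centred at ~(281,235) of the crop, blue partly visible behind the finger). Now I'll shift towards the fin and measure it.

In the tool's units: 0.08 m / 0.5 = 0.16, 0.05 m / 0.5 = 0.1.

```bash
echo '[[[0,0.1,0],[0,0,0]],[[0,0.16,0],[0,0,0]],[[0,0.16,0],[0,0,0]],[[0,0.16,0],[0,0,0]]]' | python3 drive.py && echo '[[[0,0,0],[0,0,0]],[[0,0,0],[0,0,0]]]' | python3 drive.py
cat >> h.py <<'E'
ORG=np.array([.6733,.0743,0]);YAW=.171
RI=Rn.from_euler("z",YAW).as_matrix();S=np.array([[.9135,0,.4067],[0,1,0],[-.4067,0,.9135]])  # rows u,y,n
def slope(X): # coords (u,y,n) rel. to pocket-line mouth (local -.021,0,.0792)
    return S@(RI.T@(np.asarray(X)-ORG)-np.array([-.0209,0,.0792]))
def world(a): return ORG+RI@(S.T@np.asarray(a)+np.array([-.0209,0,.0792]))
E
python3 - <<'E'
from h import *
def pt(c,d,u,v):
    o,k=wray(c,u,v);R=np.array(c["R"]);return o+k*d[int(v),int(u)]/(R@k)[2]
c=dict(np.load("pics/w7.npz"));d=c["d"]
print("face",slope(pt(c,d,340,310)).round(4),"plate",slope(pt(c,d,380,310)).round(4))
c=cam.camera_info("wrist");p,d=cam.grab_frame("wrist");cv2.imwrite("pics/w8.png",p);print(tcp()[0])
bl=blobs(p,(3,150,80),(16,255,255),(200,200,460,420),40);print("fin",bl)
m=cv2.inRange(cv2.cvtColor(p,cv2.COLOR_BGR2HSV),(3,150,80),(16,255,255));m[:,:200]=0;m[:,460:]=0;m[:200]=0
v,u=np.nonzero(m);P=np.array([slope(pt(c,d,a,b)) for a,b in zip(u,v) if d[b,a]>0]);print(np.percentile(P,[2,10,50,90,98],axis=0).round(4))
E
```

```text
clock: 13.25
tcp_pos: [0.5249, 0.1165, 0.1994]
orientation: [-0.239, 2.712, 0.051]
contact_force: [0.4, -0.2, -0.4]
grip_width: 0.0601
gripper_force: 0.0
clock: 13.45
tcp_pos: [0.5249, 0.1119, 0.1992]
orientation: [-0.228, 2.714, 0.049]
contact_force: [0.1, 0.2, -0.5]
grip_width: 0.0601
gripper_force: 0.0
face [-0.0158 -0.0027  0.0015] plate [-0.0194  0.0232  0.0097]
[0.52489856 0.11189968 0.19920228]
fin [([295, 321, 20, 58, 1075], [304.99, 349.51])]
[[-0.0159  0.0464  0.0147]
 [-0.0155  0.0476  0.0215]
 [-0.0068  0.0522  0.0345]
 [ 0.0099  0.0566  0.0357]
 [ 0.0137  0.0577  0.0363]]
```

View pics/w8.png

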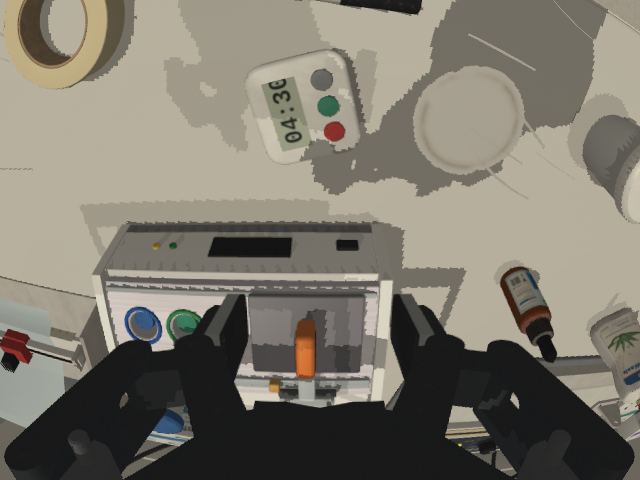

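Fin at (305,349), y=+0.052, top ≈35 mm above the face; plate still parked, both vials in.

```bash
cat > gs.py <<'E'
import sys
from h import *
print(delta(world([float(x) for x in sys.argv[1:4]]),tilt(YAW)),"slope now",slope(tcp()[0]).round(4),np.round(status.get_obs()["contact_force"],1),round(float(status.get_obs()["grip_width"]),4))
E
python3 gs.py 0 .052 .13
```

```text
[-0.0599 -0.0101  0.0281 -0.0013  0.0006 -0.0034] slope now [-0.0598  0.0623  0.158 ] [-0.4  0.1 -0.8] 0.0597
```

In the tool's units: -0.06 m / 0.5 = -0.12, -0.03 m / 0.5 = -0.06, -0.003 rad / 4 = -0.0008.

```bash
echo '[[[-0.06,-0.01,0.02],[0,0,-0.0008]],[[-0.12,-0.02,0.056],[0,0,-0.0008]],[[-0.12,-0.02,0.056],[0,0,-0.0008]],[[-0.12,-0.02,0.056],[0,0,-0.0008]],[[-0.12,-0.02,0.056],[0,0,-0.0008]]]' | python3 drive.py 0.04 30; python3 gs.py 0 .052 .088
```

```text
clock: 14.0
tcp_pos: [0.5904, 0.114, 0.1976]
orientation: [-0.234, 2.715, 0.048]
contact_force: [-0.9, -0.2, 0.2]
grip_width: 0.0403
gripper_force: 0.0
[-0.0012 -0.0012  0.0421 -0.0006 -0.0009  0.0014] slope now [-0.0012  0.0533  0.1301] [-0.9 -0.2  0.2] 0.0403
```

In the tool's units: 0.042 m / 0.5 = 0.084, 0.02 m / 0.5 = 0.04.

```bash
echo '[[[-0.002,-0.002,0.04],[0,0,0]],[[-0.002,-0.002,0.084],[0,0,0]],[[-0.002,-0.002,0.084],[0,0,0]]]' | python3 drive.py; python3 gs.py 0 .052 .088;echo '[[[0,0,0],[0,0,0]],[[0,0,0],[0,0,0]],[[0,0,0],[0,0,0]],[[0,0,0],[0,0,0]],[[0,0,0],[0,0,0]]]' | python3 drive.py 0.005 40;  python3 gs.py 0 .052 .088
```

```text
clock: 14.3
tcp_pos: [0.6077, 0.1171, 0.1579]
orientation: [-0.237, 2.717, 0.048]
contact_force: [-0.7, -0.2, -0.0]
grip_width: 0.0402
gripper_force: 0.0
[-0.0013 -0.0013 -0.0013 -0.0002 -0.0036  0.0032] slope now [-0.0013  0.0533  0.0867] [-0.7 -0.2 -0. ] 0.0402
clock: 14.8
tcp_pos: [0.609, 0.1173, 0.161]
orientation: [-0.235, 2.712, 0.049]
contact_force: [-5.3, -0.7, 7.7]
grip_width: 0.011
gripper_force: 43.4
[ 0.0012 -0.0013  0.001   0.0004  0.0011  0.002 ] slope now [0.0012 0.0533 0.089 ] [-5.3 -0.7  7.7] 0.011
```

In the tool's units: -0.012 m / 0.5 = -0.024, -0.006 m / 0.5 = -0.012.

```bash
echo '[[[0,0,-0.012],[0,0,0]],[[0,0,-0.024],[0,0,0]],[[0,0,-0.024],[0,0,0]],[[0,0,-0.024],[0,0,0]]]' | python3 drive.py;  python3 gs.py 0 .052 .101
```

```text
clock: 15.2
tcp_pos: [0.6044, 0.1165, 0.1713]
orientation: [-0.236, 2.713, 0.049]
contact_force: [-0.6, 0.0, -1.4]
grip_width: 0.0114
gripper_force: 42.1
[ 0.0011 -0.0013 -0.0007  0.0003  0.001   0.0025] slope now [0.0011 0.0533 0.1003] [-0.6  0.  -1.4] 0.0114
```

In the tool's units: -0.06 m / 0.5 = -0.12, -0.03 m / 0.5 = -0.06.

```bash
echo '[[[0,-0.03,-0.002],[0,0,0]],[[0,-0.06,-0.002],[0,0,0]],[[0,-0.09,-0.002],[0,0,0]],[[0,-0.12,-0.002],[0,0,0]],[[0,-0.12,-0.002],[0,0,0]]]' | python3 drive.py;  python3 gs.py 0 -.054 .101
```

```text
clock: 15.7
tcp_pos: [0.6145, 0.0545, 0.1716]
orientation: [-0.231, 2.714, 0.047]
contact_force: [-0.1, -1.2, -1.9]
grip_width: 0.011
gripper_force: 41.8
[ 0.0006 -0.0445 -0.     -0.0022 -0.0003 -0.0006] slope now [ 0.0006 -0.0095  0.1009] [-0.1 -1.2 -1.9] 0.011
```

In the tool's units: -0.045 m / 0.5 = -0.09, -0.04 m / 0.5 = -0.08.

```bash
echo '[[[0,-0.03,0],[0,0,0]],[[0,-0.06,0],[0,0,0]],[[0,-0.08,0],[0,0,0]],[[0,-0.09,0],[0,0,0]],[[0,-0.09,0],[0,0,0]]]' | python3 drive.py && echo '[[[0,0,0],[0,0,0]],[[0,0,0],[0,0,0]]]' | python3 drive.py;  python3 gs.py 0 -.054 .101
```

```text
clock: 16.2
tcp_pos: [0.6215, 0.0126, 0.1714]
orientation: [-0.235, 2.715, 0.049]
contact_force: [-2.4, -1.3, -2.9]
grip_width: 0.011
gripper_force: 41.9
clock: 16.4
tcp_pos: [0.6213, 0.0137, 0.1715]
orientation: [-0.237, 2.715, 0.049]
contact_force: [-3.5, -1.2, -2.4]
grip_width: 0.0109
gripper_force: 42.0
[ 0.0004 -0.0031 -0.0002  0.0007 -0.0013  0.0034] slope now [ 0.0004 -0.0509  0.1008] [-3.5 -1.2 -2.4] 0.0109
```

In the tool's units: -0.004 m / 0.5 = -0.008, -0.002 m / 0.5 = -0.004.

```bash
echo '[[[0,-0.004,0],[0,0,0]],[[0,-0.008,0],[0,0,0]],[[0,-0.008,0],[0,0,0]],[[0,-0.008,0],[0,0,0]]]' | python3 drive.py;  python3 gs.py 0 -.054 .101
```

```text
clock: 16.8
tcp_pos: [0.6219, 0.0103, 0.1715]
orientation: [-0.239, 2.715, 0.051]
contact_force: [-5.2, 3.3, -4.7]
grip_width: 0.011
gripper_force: 42.1
[ 0.0004  0.0003 -0.0002  0.0018 -0.0014  0.0039] slope now [ 0.0004 -0.0543  0.1008] [-5.2  3.3 -4.7] 0.011
```

In the tool's units: 0.012 m / 0.5 = 0.024, 0.008 m / 0.5 = 0.016.

```bash
echo '[[[0,0,0.008],[0,0,0]],[[0,0,0.016],[0,0,0]],[[0,0,0.024],[0,0,0]],[[0,0,0.024],[0,0,0]]]' | python3 drive.py;  python3 gs.py 0 -.054 .089
```

```text
clock: 17.2
tcp_pos: [0.6265, 0.0109, 0.1611]
orientation: [-0.238, 2.715, 0.05]
contact_force: [-10.8, 0.7, 4.0]
grip_width: 0.0107
gripper_force: 43.3
[ 0.0005  0.0005  0.0005  0.0014 -0.0015  0.0037] slope now [ 0.0005 -0.0545  0.0895] [-10.8   0.7   4. ] 0.0107
```

In the tool's units: -0.08 m / 0.5 = -0.16, -0.07 m / 0.5 = -0.14.

```bash
echo '[[[0,0,0],[0,0,0]],[[0,0,0],[0,0,0]],[[0,0,0],[0,0,0]],[[0,0,0],[0,0,0]]]' | python3 drive.py 0.035 && echo '[[[0,0,-0.06],[0,0,0]],[[0,0,-0.12],[0,0,0]],[[0.06,0,-0.14],[0,0,0]],[[0.12,0.06,-0.16],[0,0,0]],[[0.12,0.14,-0.16],[0,0,0]]]' | python3 drive.py && echo '[[[0,0,0],[0,0,0]],[[0,0,0],[0,0,0]],[[0,0,0],[0,0,0]]]' | python3 drive.py
python3 - <<'E'
from h import *
def pt(c,d,u,v):
    o,k=wray(c,u,v);R=np.array(c["R"]);return o+k*d[int(v),int(u)]/(R@k)[2]
c=cam.camera_info("wrist");p,d=cam.grab_frame("wrist");s,ds=cam.grab_frame("scene");e,_=cam.grab_frame("side")
m=cv2.inRange(cv2.cvtColor(p,cv2.COLOR_BGR2HSV),(3,150,80),(16,255,255));m[:200]=0;m[:,:100]=0;m[:,440:]=0
v,u=np.nonzero(m);P=np.array([slope(pt(c,d,a,b)) for a,b in zip(u,v) if d[b,a]>0]);print(np.percentile(P,[2,10,50,90,98],axis=0).round(4))
q=[wproj(c,world((a,y,.008))).astype(int) for y in(-.085,-.04,-.025) for a in (-.02,-.012)]
print("plate",[slope(pt(c,d,*x)).round(4).tolist() for x in q])
A=cv2.resize(p[180:420,100:420],(640,480));B=np.vstack([cv2.resize(s[210:270,290:330+20],(160,160)),cv2.resize(e[265:305,270:315],(160,160)),np.zeros((160,160,3),np.uint8)])
cv2.imwrite("pics/w9.png",np.hstack([A,B]))
E
```

```text
clock: 17.6
tcp_pos: [0.6285, 0.01, 0.1617]
orientation: [-0.236, 2.711, 0.049]
contact_force: [0.1, -0.4, 0.3]
grip_width: 0.0349
gripper_force: 0.0
clock: 18.1
tcp_pos: [0.526, 0.0599, 0.2087]
orientation: [-0.226, 2.717, 0.046]
contact_force: [0.7, 0.9, 0.2]
grip_width: 0.0349
gripper_force: 0.0
clock: 18.4
tcp_pos: [0.5301, 0.0632, 0.2099]
orientation: [-0.235, 2.712, 0.049]
contact_force: [0.3, -0.3, 0.4]
grip_width: 0.0352
gripper_force: 0.0
[[-0.0636 -0.0601  0.0143]
 [-0.0168 -0.0588  0.0177]
 [-0.0148 -0.0547  0.0337]
 [-0.0062 -0.0499  0.0362]
 [-0.0017 -0.023   0.1385]]
plate [[-0.0214, -0.0844, 0.0109], [-0.0136, -0.0839, 0.011], [-0.0212, -0.0397, 0.0107], [-0.0633, -0.0166, 0.1126], [-0.0677, -0.0085, 0.1127], [-0.0674, -0.0071, 0.1206]]
```

View pics/w9.png

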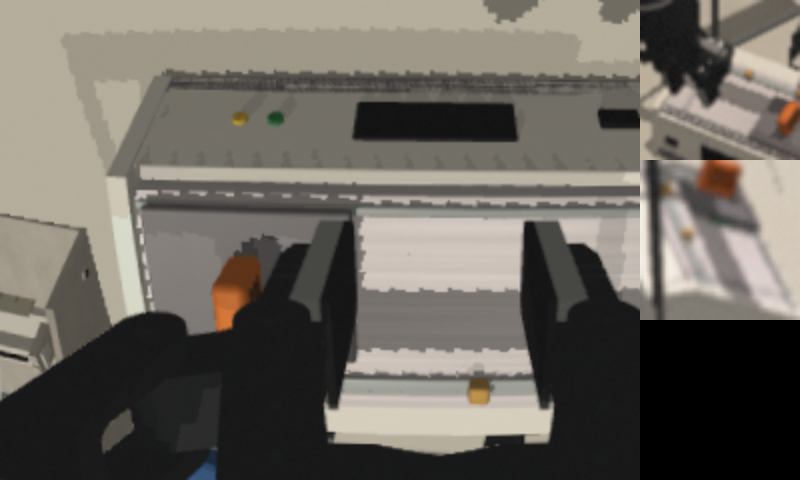

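Cover is over both pockets at the right end (fin at (235,290)), park-side face clear. One check of plate height against the face in the same view.

Run:
```python
from h import *
def pt(c,d,u,v):
    o,k=wray(c,u,v);R=np.array(c["R"]);return o+k*d[int(v),int(u)]/(R@k)[2]
c=cam.camera_info("wrist");p,d=cam.grab_frame("wrist")
f=lambda ys,h:[np.median([slope(pt(c,d,*wproj(c,world((a,y,h)))))[2] for a in np.linspace(-.022,-.012,6)]).round(4) for y in ys]
print("plate",f((-.088,-.08,-.07,-.062),.008),"face",f((0,.01,.02,.03),0))
```

```text
plate [np.float64(0.0115), np.float64(0.0113), np.float64(0.0108), np.float64(0.0109)] face [np.float64(0.0014), np.float64(0.0009), np.float64(0.0008), np.float64(0.0009)]
```

Run:
```python
from h import *
def pt(c,d,u,v):
    o,k=wray(c,u,v);R=np.array(c["R"]);return o+k*d[int(v),int(u)]/(R@k)[2]
for w in ("w7","w4","w3"):
    c=dict(np.load(f"pics/{w}.npz"));d=c["d"]
    f=lambda ys,h:[float(np.median([slope(pt(c,d,*wproj(c,world((a,y,h)))))[2] for a in np.linspace(-.022,-.012,6)]).round(4)) for y in ys]
    print(w,"plate",f((.02,.024,.028,.064,.07,.08),.008),"face",f((0,.005,.008,-.095),0))
```

```text
w7 plate [0.0102, 0.0107, 0.0106, 0.0108, 0.0096, 0.0106] face [0.0014, 0.001, 0.0014, 0.0021]
w4 plate [0.0114, 0.0103, 0.0106, 0.0103, 0.0107, 0.0103] face [0.0715, 0.0709, 0.0711, 0.0017]
w3 plate [0.0105, 0.0106, 0.0105, 0.0106, 0.0108, 0.0099] face [0.0017, 0.0009, 0.0008, 0.0014]
```

Plate height matches the parked-down height (≈10.6 mm vs 10.9 mm), so the cover is fully down. Handing in.

```bash
python3 -c "
from bench import r, cam, status
print(r.hand_in())"
```

```text
the job is handed in; nothing more can be done
None
```

Both vials are in their matching pockets, with the caps seen below the mouths. The cover is home and measures flat to within about 0.5 mm of its parked-down height, the cups and bottles were not touched, and the job was handed in at about 18.5 s.

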